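# Index the sample cell and lock its lever with the pin

## Task

Turn the glass cell's turntable by swinging its lever (the flat arm with the ball handle) until it clicks into the notch marked by the square pointed post; the other two notches have only flat round buttons. With the lever left in that notch, take the headed lock pin out of its block and put it all the way down through the hole in the lever's end into the hole in the plate below, so that its head sits on the lever, then let go. Leave the other things on the table where they are.

Things in the scene. Friction and masses are not known exactly. Their poses are not given: they have to be found in the camera images.
- stage: indexing stage bolted to the table: 12 mm thick aluminium fan plate spreading 250 mm from the pivot towards its +x. Origin on the pivot axis at table height, z up. Its turntable (116 mm wide) carries a glass cell 88 mm wide, stubs up to 130 mm high. Three vee notches in the track under the lever lie at -0.22, 0.24 and 0.70 rad about z from its +x; from -0.95 to -0.25 rad the track is smooth
- stage_pivot (a point): point on the upright pivot axis of turntable and lever, 48 mm above the table. The flat steel lever (26 mm wide, underside 38 mm and top 48 mm above the table) is fixed to the turntable and reaches out to 202 mm from here; it starts on the smooth part of the track
- station_hole (a point): mouth of the plate's pin hole at the middle notch (0.24 rad). Each notch has such a hole, 185 mm from the pivot in a 34 mm square block: upright, 12 mm diameter, 22 mm deep, mouth 34 mm and floor 12 mm above the table. Beyond each block, 232 mm from the pivot, stands that notch's mark
- lever (a joint): swing of the lever about the pivot, rad, counter-clockwise seen from above; 0 is the end stop at -0.95 rad from the stage's +x axis, so the notches are at 0.73, 1.19 and 1.65; the other end stop is 1.9. It stays where it is left and needs about 10 N at the ball to push into or out of a notch; in the notch a spring plunger centres it when it is let go
- plunger (a joint): height of the lever's spring plunger (round steel nose under the lever, 150 mm from the pivot), m: 0 when it rides on the track, about -0.004 when it has dropped into a notch
- lever_ball (a point): centre of the lever's black ball handle, 28 mm in diameter, 115 mm from the pivot and 92 mm above the table, on a 14 mm stalk that rises from the lever's top (48 mm)
- lever_hole (a point): centre of the pin hole in the lever's end, at the lever's top surface: 13 mm diameter with a 2 mm chamfer, 10 mm through, 185 mm from the pivot, 48 mm above the table; its x axis points outwards along the lever. With the lever in a notch it lies right over the hole of that notch's block (4 mm gap)
- lever_aim (a point): point on the lever's centre line 232 mm from the pivot, 30 mm beyond the lever's end: it stands over a mark when the lever is in that mark's notch
- mark_post: the mark of the wanted notch: steel post with a square 22 mm foot and a cone on top, 46 mm tall. Origin under its centre, on the fan plate 12 mm above the table, straight out from its notch, 232 mm from the pivot
- button_a: mark of an unwanted notch: flat round steel button, 22 mm diameter, 6 mm tall; origin under its centre
- button_b: mark of the other unwanted notch, the same as button_a
- pin_block: aluminium block bolted to the table, 50 mm (x) by 110 mm (y), 36 mm tall, with two holes on its y axis: the lock pin stands in the one at y = -32 mm, a headless dowel in the one at y = +32 mm. Origin under its centre
- lock_pin: steel lock pin, standing: shaft 8 mm diameter and 33 mm long with a tapered tip, below a dark round head 20 mm in diameter and 32 mm tall; 65 mm overall. Origin at its tip, z up along it to the head. In the block its head rests on the block's top (36 mm above the table, tip at 3 mm); fully home in the lever its head rests on the lever's top and the tip is 15 mm above the table
- pin_tip (a point): tip of the lock pin (the body's origin)
- pin_head (a point): point in the lock pin's head, on its axis, 53 mm above its tip: where to grip it
- dowel: plain steel dowel without a head, 12 mm diameter, 50 mm long, standing in the other hole of the pin block and 14 mm proud of it; origin at its foot
- beaker: glass beaker, 64 mm diameter, 75 mm tall; origin under its centre
- flask: conical glass flask, 84 mm wide at the foot, 120 mm tall; origin under its centre
- pliers: pliers lying flat, black and yellow grips, about 180 mm long, 20 mm tall; origin near the joint, jaws to its +x
- tape_roll: roll of tape lying flat, 90 mm diameter, 19 mm tall; origin under its centre
- screwdriver: screwdriver lying along its x axis, about 200 mm long; origin under its middle
- jar: small amber glass jar, 44 mm diameter, 60 mm tall; origin under its centre

How it is judged:
By the outcome, as a careful person would: the job done as asked, in the order asked, and still so for the second after the job is handed in, with the robot touching nothing.
It also fails if it takes over 64 s, if anything falls off the work surface, if the arm or the gripper's body presses on something with over 40 N, if the wrist force passes 120 N, or if a joint passes its speed limit or range.

## Robot

A 7-joint arm with a two-finger parallel gripper is mounted at the origin on the work surface. World frame = base frame: x ahead of the robot, y to its left, z up, the work surface at z = 0. Lengths are in m, angles in degrees, forces in N, time in s.
With the tool pointing down it reaches from about 0.4 to 0.85 m from the base axis. Payload 4.4 kg.
Tool frame: the origin (TCP) lies at the very end of the fingers, on their centre line; the grasp point (between the pads) lies robot.grip_depth behind it (robot.grip_depth is the distance from the TCP to the grasp point, in m); x points along the fingers, y is the direction in which the jaws open and shut, and the axes are right-handed (so a half turn about x gives the same grasp; the last joint's range is limited). The gripper opens to 94 mm and grips with 3 to 60 N. Pads are 16 mm wide; open, the fingers measure 119 mm over their backs; the gripper's body (75 mm by 177 mm) begins 78 mm behind the grasp point.
Start: joints at [63.266, 36.005, 2.206, 86.941, -1.547, 57.084, -1.146], TCP at [0.254, -0.598, 0.205] pointing down, gripper open.
Joint ranges: [-175.42, 175.42], [-21.48, 121.26], [-71.46, 75.88], [10.55, 141.38], [-63.04, 243.04], [13.31, 113.54], [-168.57, 168.57]. Speed limits (degrees/s): [147.25, 147.25, 180, 180, 180, 180, 180].

## Interface

Orientations are given as [roll, pitch, yaw] about the fixed x, y, z axes, in that order (R = Rz(yaw) Ry(pitch) Rx(roll)).
In Python, from workcell import monitor, imaging, job, robot gives the robot as it stands. The module is installed in compiled form; this text tells all that it offers.
- The arm moves only by the tool carry_out, never from a script. Its argument "series" is one flat list of numbers, 6 for each row, row after row: the shift along the tool's x, y, z in mm, then the turn, a rotation vector about the tool's x, y, z in rad. In form: [tx, ty, tz, rx, ry, rz, tx, ty, tz, rx, ry, rz, ...]. A call has 1 to 10 rows; each row shifts and turns the commanded pose from where the row before left it, along the tool's axes as they then stand; what a row does not reach is not made up. A row lasts 1/8 s, in which the tool goes at most 62.5 mm and 10.7 degrees, less where a joint would pass 70% of its speed; a pose out of reach is approached as far as the arm can. A call with a gripper value outside its range is refused whole. "grip" is the gripper's target within -1 to 1 (shut at 1, half-way at 0, fully open at -1), set as the call begins (left out, the last holds). The fingers move at their own pace and stop on an object; "grip_force" is the grip in N (left out, the last holds). Time passes only in rows, so rows that do not move let the fingers close. It gives the time, the measured TCP pose, the force and the opening at its end, in the units of the state.
- monitor.state(): the state, without advancing time (a new reading comes with each control period).
- imaging.get_image(name): name is "side" or "top" or "wrist"; returns (picture, depth): 420x560x3 uint8, red, green, blue; 420x560 float32, m along the optical axis (not along the pixel's ray), 0 where there is no reading.
- imaging.camera_params(name): a dict with "camera_matrix" (3x3 intrinsics, pixels), "R" (3x3) and "t" (3): a world point X has camera coordinates R X + t; the wrist camera has in their place "tool_from_camera" (4x4, takes a point from camera to tool coordinates, whose origin is the TCP and whose axes are the tool frame's). Camera axes: x right, y down, z forward; pixel columns grow to the right and rows downward; lengths in m; the calibration is good to about 2 mm. The wrist camera is an equidistant fisheye: a pixel r from the principal point sees the ray r / f radians off the axis. A picture is of the moment at which its call begins: read the wrist's pose just before it. camera_params takes no time and is no camera call.
- job.finish_job(): hands the job in, once; it reports no verdict.
Trained networks look in the newest picture that a camera, given by its name, has taken for a name from the list of things; names that differ only in an ending like _2 or _b are one class to them, and where a whole thing is asked for, a point or a joint stands for the part that bears it (a point fixed in the world has none). Each returns a list of dicts, best first, with "conf" (0 to 1); they miss things now and then, are a little off and sometimes report something else, mostly with a low value. They report only what shows in the picture. A call takes as long as a camera call.
- imaging.search_frame(thing, camera): "xyz" ([x, y, z] in m, in world coordinates, good to about 4 mm: the middle of the surface that is visible of it).
- imaging.masks_of(thing, camera): "region" (420x560 bool, what is visible of it).
The state is a dict: "clock": time; "qpos": joint angles; "qvel": joint speeds; "effort": joint torques, N m; "tool_pos": TCP position; "tcp_rot": TCP orientation; "contact_force": force on the tool from outside, world axes, zero at the start; "ft_torque": the same for the moment, N m; "gripper_width": opening from 0.0 (shut) to 1.0 (fully open).
Only numpy, scipy, OpenCV 4.12 (cv2) and the standard library are available. Lean on these libraries where they do the work, as an engineer would, in place of code of your own. Each camera call takes 0.05 s, during which the arm holds its last target. There are 200 camera calls.

## Working session

There is one attempt and no reset: what is moved stays moved. The work goes in short steps, Python scripts to look and compute and a tool call to move; the robot and the scene stay as the last step left them, time stands still between calls to the robot, and variables do not carry over. Pictures are saved under pics/ and viewed, about 8 in all and at most 12, crops included, and the job is handed in when it is done.

Besides the shell and the picture viewer there is one more tool, called after "Request:" as name(argument=value, ...), one argument or row to a line, values as JSON. carry_out: Moves the arm, as the interface text tells. Its arguments: {"type":"object","properties":{"series":{"type":"array","items":{"type":"number"}},"grip":{"type":"number"},"grip_force":{"type":"number"}},"required":["series"]}

```bash
mkdir -p pics; cat > h.py <<'E'
import numpy as np, cv2
from workcell import monitor, imaging, job, robot
def save(n,f):
    p,d=imaging.get_image(n); cv2.imwrite('pics/'+f,p[:,:,::-1]); return p,d
def s(t,c):
    for r in imaging.search_frame(t,c)[:2]: print(c,t,np.round(r['xyz'],4),round(r['conf'],2))
E
python3 - <<'E'
from h import *
print(monitor.state(), robot.grip_depth)
for c in ('top','side'):
    save(c,c+'1.png'); P=imaging.camera_params(c); print(P)
    for t in 'stage lever_ball lever_hole mark_post button_a pin_block lock_pin dowel'.split(): s(t,c)
E
```

```text
{'clock': 0.0, 'qpos': array([63.26472997, 36.05802169,  2.20150989, 86.99382412, -1.54768076,
       57.07990917, -1.14558311]), 'qvel': array([-0.03801502, -0.09803053,  0.02013457, -0.06359248,  0.02177021,
       -0.04574937,  0.02264709]), 'effort': array([ 1.74246807e-04, -5.49727285e+01,  1.14349198e+00, -1.86630374e+01,
       -5.23759949e-02,  2.38476391e-02,  2.02458227e-04]), 'tool_pos': array([ 0.25340923, -0.59788917,  0.204576  ]), 'tcp_rot': array([-89.98300526,  89.89787701, 112.98305876]), 'contact_force': array([-0.256976  ,  0.15901735,  0.62966457]), 'ft_torque': array([-0.0092466 ,  0.00077805,  0.02026092]), 'gripper_width': 0.9991938476098277} 0.0188
{'camera_matrix': array([[498.37328232,   0.        , 273.50782949],
       [  0.        , 498.37328232, 206.39521245],
       [  0.        ,   0.        ,   1.        ]]), 'R': array([[ 0.02029149, -0.99941687, -0.02746234],
       [-0.98700766, -0.01564549, -0.15990963],
       [ 0.15938672,  0.03035034, -0.98674958]]), 't': array([-6.28360240e-04,  5.86869939e-01,  1.21830769e+00])}
top lever_ball [ 0.4403 -0.04
[... 463 characters left out ...]
209.09658539],
       [  0.        ,   0.        ,   1.        ]]), 'R': array([[-0.92878975, -0.370412  , -0.01202274],
       [-0.26097573,  0.67672846, -0.68842593],
       [ 0.26313736, -0.6362653 , -0.725207  ]]), 't': array([0.51895494, 0.19042906, 1.06394321])}
side stage [0.5275 0.0014 0.0129] 0.92
side lever_ball [ 0.4381 -0.0141  0.068 ] 0.72
side lever_hole [ 0.4361 -0.0188  0.0598] 0.67
side mark_post [0.6446 0.0449 0.0362] 0.41
side button_a [ 0.4349 -0.0106  0.0698] 0.65
side button_a [0.5981 0.1381 0.0174] 0.61
side pin_block [ 0.437  -0.0198  0.0638] 0.69
side pin_block [0.3599 0.2815 0.0322] 0.65
side lock_pin [0.3479 0.25   0.0631] 0.5
side dowel [0.3741 0.3079 0.0467] 0.61
```

```bash
python3 -c "
import cv2
a=cv2.imread('pics/top1.png');cv2.imwrite('pics/top1b.png',cv2.resize(a,(800,600),interpolation=cv2.INTER_CUBIC))"
```

```text
(no output)
```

View pics/top1b.png

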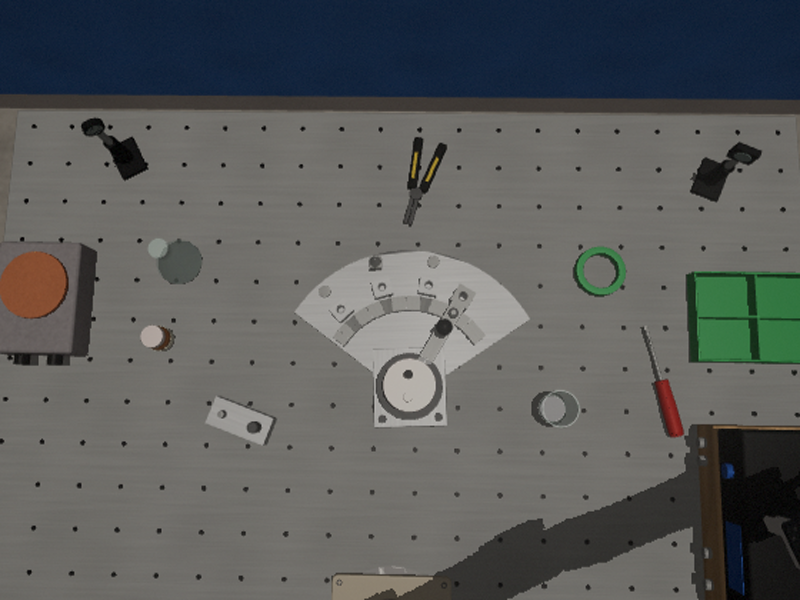

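View pics/side1.png

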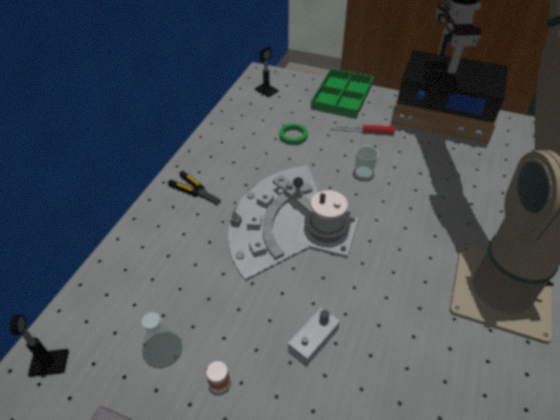

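Top view (800-px scale): pivot near (410,385), lever with ball (444,326) and hole (462,296). The post is at (375,262), between buttons at (433,262) and (325,292), so the wanted notch is the middle one. Pin head is at (254,427) and the dowel at (222,413). The side view agrees.

```bash
cat >> h.py <<'E'
def bp(c,u,v,z):
    P=imaging.camera_params(c);K,R,t=P['camera_matrix'],P['R'],P['t']
    d=R.T@np.linalg.inv(K)@[u,v,1]; o=-R.T@t; return o+d*(z-o[2])/d[2]
E
python3 - <<'E'
from h import *
from scipy.optimize import least_squares
k=.7
obs=[(433,262,.018,232,-.22),(325,292,.018,232,.70),(375,260,.058,232,.24),(341,309,.034,185,.7),(382,288,.034,185,.24),(428,285,.034,185,-.22)]
X=np.array([bp('top',u*k,v*k,z)[:2] for u,v,z,_,_ in obs])
r=np.array([o[3]/1e3 for o in obs]);a=np.array([o[4] for o in obs])
f=lambda p:np.c_[p[0]+r*np.cos(a+p[2]),p[1]+r*np.sin(a+p[2])]
s_=least_squares(lambda p:(f(p)-X).ravel(),[.42,0,0]);p=s_.x
print('stage',p,'res mm',(1e3*(f(p)-X)).round(1).tolist())
for n,u,v,z in [('ball',444,325,.1),('hole',462,295,.048),('pin',254,426,.068),('dowel',222,412,.05)]:
    x=bp('top',u*k,v*k,z)[:2];d=x-p[:2];print(n,x,np.hypot(*d),'joint',np.arctan2(d[1],d[0])-p[2]+.95)
e=p[2]+.24;print('target ball',p[:2]+.115*np.array([np.cos(e),np.sin(e)]),'hole',p[:2]+.185*np.array([np.cos(e),np.sin(e)]),'dir',np.degrees(e))
# pin via mask+depth
for t in ['lock_pin','lever_ball']:
    for m in imaging.masks_of(t,'top')[:2]:
        v,u=np.nonzero(m['region']);print(t,m['conf'],len(u),u.mean()/k,v.mean()/k)
from scipy.spatial.transform import Rotation as Ro
print(Ro.from_euler('xyz',monitor.state()['tcp_rot'],degrees=True).as_matrix().round(3)); print(imaging.camera_params('wrist'))
E
```

```text
stage [ 0.42509196 -0.02626472  0.04861398] res mm [[0.1, -0.6], [0.2, 0.7], [0.2, 0.9], [-1.2, 0.5], [1.3, 0.0], [-0.5, -1.5]]
ball [ 0.52816109 -0.08259679] 0.11745870087287624 joint 0.401198173749146
hole [ 0.5883938 -0.1163333] 0.1864935353473928 joint 0.397356158812441
pin [0.35309769 0.23808207] 0.27397518910898855 joint 2.7380811880269933
dowel [0.37538422 0.29915134] 0.3291906315312097 joint 2.6237620088596887
target ball [0.53533548 0.00646701] hole [0.60244023 0.02639068] dir 16.536363119082484
lever_ball 0.78 2412 419.75538971807634 367.452025586354
[[ 0.     0.39  -0.921]
 [-0.    -0.921 -0.39 ]
 [-1.     0.     0.   ]]
{'camera_matrix': array([[325.1922621 ,   0.        , 276.86864718],
       [  0.        , 325.1922621 , 214.7471707 ],
       [  0.        ,   0.        ,   1.        ]]), 'tool_from_camera': array([[ 1.29294101e-03, -2.52318063e-01,  9.67643490e-01,
        -1.79887096e-01],
       [ 9.99998666e-01, -6.39426940e-04, -1.50290708e-03,
         1.36525997e-04],
       [ 9.97947920e-04,  9.67644142e-01,  2.52316900e-01,
        -7.24470839e-02],
       [ 0.00000000e+00,  0.00000000e+00,  0.00000000e+00,
         1.00000000e+00]])}
```

Request:
carry_out(
  series=[0,-20,-25,0,0,0,0,-38,-47,0,0,0,0,-38,-47,0,0,0,0,-38,-47,0,0,0,0,-38,-47,0,0,0,0,-38,-47,0,0,0,0,-38,-47,0,0,0,0,-38,-47,0,0,0,0,-38,-47,0,0,0,0,-38,-47,0,0,0],
  grip=-0.2,
)

```text
clock: 2.25
tool_pos: [0.5259, -0.0887, 0.2058]
tcp_rot: [138.0, 89.9, -19.0]
contact_force: [1.2, 0.2, 0.6]
gripper_width: 0.603
```

Request:
carry_out(
  series=[0,0,0,0.113,0,0,0,0,0,0.113,0,0,0,0,0,0.113,0,0,0,0,0,0.113,0,0,0,0,0,0.113,0,0,0,0,0,0.113,0,0,0,0,0,0.113,0,0,0,0,0,0.113,0,0,0,0,0,0,0,0],
)

```text
clock: 3.38
tool_pos: [0.525, -0.0903, 0.2056]
tcp_rot: [169.3, 90.0, -39.5]
contact_force: [-0.8, 0.9, -0.2]
gripper_width: 0.6
```

```bash
cat >> h.py <<'E'
from scipy.spatial.transform import Rotation as Ro
def pose():
    st=monitor.state(); return st['tool_pos'],Ro.from_euler('xyz',st['tcp_rot'],degrees=True).as_matrix()
def wproj(X,p,R):   # world -> wrist pixel
    P=imaging.camera_params('wrist');T=np.linalg.inv(P['tool_from_camera']);K=P['camera_matrix']
    c=T[:3,:3]@(R.T@(np.array(X)-p))+T[:3,3]; th=np.arctan2(np.hypot(c[0],c[1]),c[2]); q=c[:2]/np.hypot(c[0],c[1])
    return K[0,0]*th*q+K[:2,2]
def wbp(u,v,z,p,R):
    P=imaging.camera_params('wrist');T=P['tool_from_camera'];K=P['camera_matrix']
    q=np.array([u,v])-K[:2,2]; r=np.hypot(*q); th=r/K[0,0]; d=R@T[:3,:3]@np.r_[np.sin(th)*q/r,np.cos(th)]
    o=p+R@T[:3,3]; return o+d*(z-o[2])/d[2]
def delta(X,yaw_y):  # tool shift in mm to TCP X, and rx in rad to bring tool y to yaw_y deg
    p,R=pose(); a=np.degrees(np.arctan2(R[1,1],R[0,1])); print('shift mm',(1e3*R.T@(np.array(X)-p)).round(1),'rx',np.radians(-((yaw_y-a+180)%360-180)).round(3),'tcp',p.round(4),'yang',a.round(1))
E
python3 - <<'E'
from h import *
p,R=pose(); save('wrist','w1.png'); delta([.527,-.083,.073],-118.7); print(monitor.state()['clock'])
print('ball',wproj([.527,-.083,.092],p,R),'hole',wproj([.588,-.116,.048],p,R))
E
```

```text
shift mm [132.6  -7.3   1.8] rx 0.0 tcp [ 0.525  -0.0903  0.2056] yang -118.7
3.425
ball [268.67383991 212.44535014] hole [268.97571585 136.58710308]
```

View pics/w1.png

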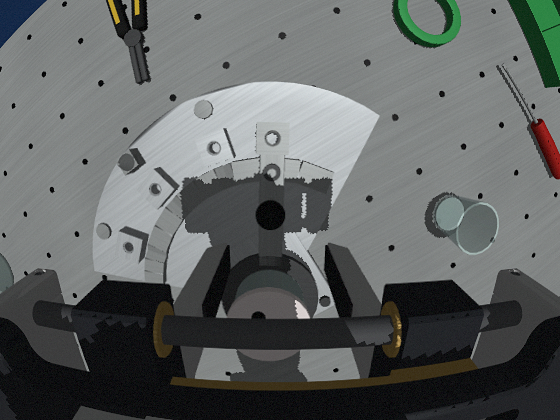

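The ball shows at (270,215) and the lever hole at (272,138), both within 3 px of the prediction. The lever is clear between the fingers, so I'll descend and grip the ball.

Request:
carry_out(
  series=[10,-3,1,0,0,0,30,-4,1,0,0,0,30,0,0,0,0,0,30,0,0,0,0,0,22,0,0,0,0,0,10,0,0,0,0,0,0,0,0,0,0,0],
)

```text
clock: 4.3
tool_pos: [0.5261, -0.0832, 0.0729]
tcp_rot: [15.6, 89.9, 166.8]
contact_force: [0.4, 0.5, 1.4]
gripper_width: 0.6
```

Request:
carry_out(
  series=[0,0,0,0,0,0,0,0,0,0,0,0,0,0,0,0,0,0,0,0,0,0,0,0,0,0,0,0,0,0],
  grip=1,
  grip_force=20,
)

```text
clock: 4.92
tool_pos: [0.5269, -0.0835, 0.074]
tcp_rot: [-161.1, 89.9, -10.0]
contact_force: [-1.1, -0.1, 4.6]
gripper_width: 0.283
```

```bash
python3 - <<'E'
from h import *
p,R=pose();st=monitor.state();print(p,st['contact_force'],st['gripper_width'],st['clock'])
c=np.array([.4251,-.0263]);d=p[:2]-c;print('r',np.hypot(*d),'joint',np.arctan2(d[1],d[0])-.0486+.95)
E
```

```text
[ 0.52690471 -0.08345869  0.07399048] [-1.09228048 -0.09859293  4.55414953] 0.2833925595023176 4.925
r 0.11675321834666944 joint 0.3898052493233328
```

Request:
carry_out(
  series=[0,-4.6,0.1,-0.04,0,0,0,-6.9,0.2,-0.06,0,0,0,-6.9,0.2,-0.06,0,0,0,-6.9,0.2,-0.06,0,0,0,-6.9,0.2,-0.06,0,0,0,-6.9,0.2,-0.06,0,0,0,-6.9,0.2,-0.06,0,0,0,-6.9,0.2,-0.06,0,0,0,-6.9,0.2,-0.06,0,0,0,0,0,0,0,0],
)

```text
clock: 6.18
tool_pos: [0.5423, -0.0243, 0.0739]
tcp_rot: [-159.3, 89.8, 21.9]
contact_force: [2.0, -0.5, 5.9]
gripper_width: 0.287
```

```bash
python3 - <<'E'
from h import *
p,R=pose();st=monitor.state();print(p,st['contact_force'],st['gripper_width'],st['clock'])
c=np.array([.4251,-.0263]);d=p[:2]-c;print('r',np.hypot(*d),'joint',np.arctan2(d[1],d[0])-.0486+.95)
delta([.5353,.0065,.073],-73.5)
E
```

```text
[ 0.54229519 -0.02431203  0.07394125] [ 1.95170863 -0.45700586  5.88263067] 0.28665406117105996 6.175
r 0.11721204884363993 joint 0.9183612901221576
shift mm [  1.  -30.9   6.4] rx -0.267 tcp [ 0.5423 -0.0243  0.0739] yang -88.8
```

Request:
carry_out(
  series=[0,-3.9,0.2,-0.034,0,0,0,-3.9,0.2,-0.034,0,0,0,-3.9,0.2,-0.034,0,0,0,-3.9,0.2,-0.034,0,0,0,-3.9,0.2,-0.034,0,0,0,-3.9,0.2,-0.034,0,0,0,-3.9,0.2,-0.034,0,0,0,-3.9,0.2,-0.034,0,0,0,0,0,0,0,0],
)

```text
clock: 7.3
tool_pos: [0.5376, 0.0074, 0.074]
tcp_rot: [-170.0, 89.7, 26.8]
contact_force: [6.4, 2.7, 3.6]
gripper_width: 0.289
```

```bash
python3 - <<'E'
from h import *
p,R=pose();st=monitor.state();print(p,st['contact_force'],st['gripper_width'],st['clock'])
c=np.array([.4251,-.0263]);d=p[:2]-c;print('r',np.hypot(*d),'joint',np.arctan2(d[1],d[0])-.0486+.95)
E
```

```text
[0.5375783  0.00742072 0.07399613] [6.44465123 2.66845764 3.62440984] 0.2889173757830727 7.3
r 0.11742425351083476 joint 1.1926710760909582
```

Request:
carry_out(
  series=[0,0,0,0,0,0,0,0,0,0,0,0,0,0,0,0,0,0,0,0,0,0,0,0],
  grip=-0.2,
)

```text
clock: 7.8
tool_pos: [0.5344, 0.0046, 0.0732]
tcp_rot: [-11.9, 89.9, -175.3]
contact_force: [-0.0, 0.1, -0.4]
gripper_width: 0.595
```

Request:
carry_out(
  series=[-10,0,0,0,0,0,-30,0,0,0,0,0,-40,0,0,0,0,0,-40,0,0,0,0,0,-10,0,0,0,0,0,0,0,0,0,0,0],
)

```text
clock: 8.55
tool_pos: [0.535, 0.0047, 0.2039]
tcp_rot: [166.2, 89.9, 2.7]
contact_force: [0.2, 0.7, -1.0]
gripper_width: 0.601
```

```bash
python3 - <<'E'
from h import *
p,R=pose(); a,_=save('wrist','w2.png'); a=a[60:300,100:420,::-1]; cv2.imwrite('pics/w2c.png',cv2.resize(a,None,fx=2.5,fy=2.5,interpolation=cv2.INTER_CUBIC)); print(p,R[:,1],monitor.state()['clock'])
for n,X in dict(hole=[.6024,.0264,.048],ball=[.5353,.0065,.092],post=[.4251+.232*np.cos(.2886),-.0263+.232*np.sin(.2886),.058]).items(): print(n,(wproj(X,p,R)-[100,60])*2.5)
delta([.3531,.2381,.16],-73.5)
E
```

```text
[0.53504848 0.00469505 0.20392465] [ 2.84705397e-01 -9.58615034e-01  2.32796484e-04] 8.6
hole [438.62875278 183.9124974 ]
ball [438.2558783  375.56587089]
post [438.51778311  67.42140159]
shift mm [  43.1 -275.4  107.3] rx 0.001 tcp [0.5344 0.0047 0.2029] yang -73.5
```

View pics/w2c.png

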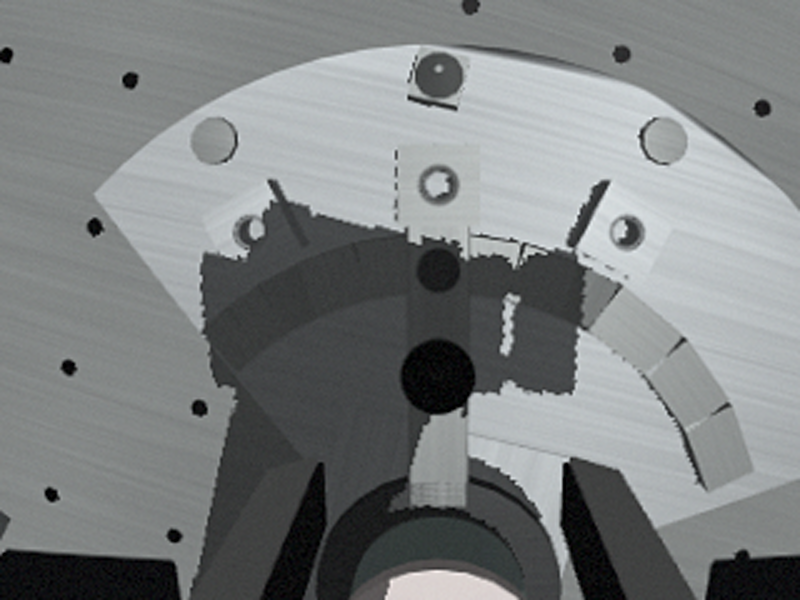

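The lever sits in the middle notch. Post (438,75), hole (439,184) and ball (438,376) are in line and match the predictions to a pixel. Next is the pin.

Request:
carry_out(
  series=[0,-15,6,0,0,0,0,-32,12,0,0,0,0,-35,14,0,0,0,0,-35,14,0,0,0,0,-35,14,0,0,0,0,-35,14,0,0,0,0,-35,14,0,0,0,0,-35,14,0,0,0,0,-18,5,0,0,0,0,0,0,0,0,0],
)

```text
clock: 9.85
tool_pos: [0.352, 0.2388, 0.2027]
tcp_rot: [4.5, 89.9, -158.7]
contact_force: [-0.4, -0.3, -0.1]
gripper_width: 0.6
```

```bash
python3 - <<'E'
from h import *
p,R=pose(); a,_=save('wrist','w3.png'); a=a[90:330,140:460,::-1]; cv2.imwrite('pics/w3c.png',cv2.resize(a,None,fx=2.5,fy=2.5,interpolation=cv2.INTER_CUBIC)); print(p,R[:,1],monitor.state()['clock'])
for n,X in dict(pin=[.3531,.2381,.068],dowel=[.3754,.2992,.05]).items(): print(n,(wproj(X,p,R)-[140,90])*2.5)
delta([.3531,.2381,.04],-73.5)
E
```

```text
[0.35201849 0.23882139 0.20267858] [ 2.88915846e-01 -9.57354481e-01  1.80726705e-04] 9.9
pin [345.30648381 285.66616597]
dowel [218.91467666 184.1798037 ]
shift mm [162.8  -0.4  -0.5] rx 0.003 tcp [0.353  0.2378 0.2028] yang -73.3
```

View pics/w3c.png

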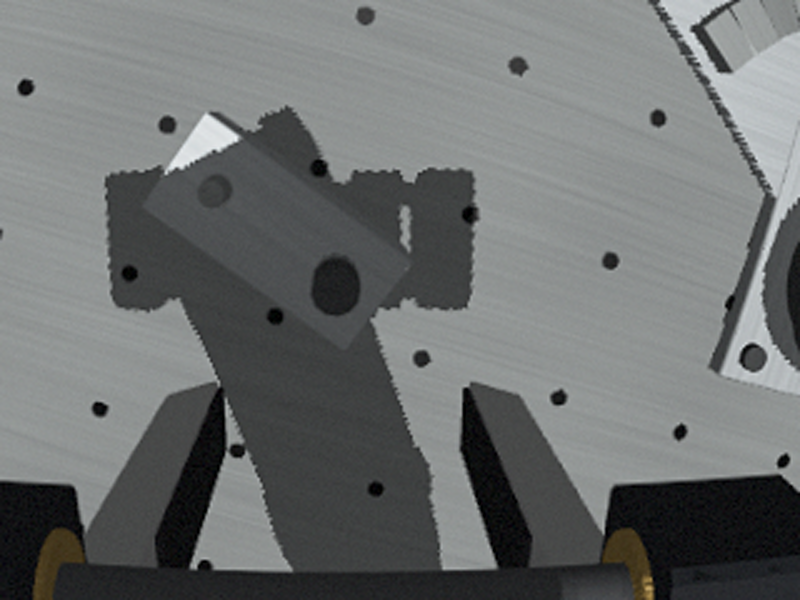

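Pin head (dark) spans (312–360, 255–316) and the dowel top is at (214,191). I'll convert these to positions.

```bash
python3 - <<'E'
from h import *
a=cv2.imread('pics/w3.png',0); b=(a[185:230,255:295]<40).astype(np.uint8)
n,l,st,ce=cv2.connectedComponentsWithStats(b); print(st[1:],ce[1:]+[255,185])
p=np.array([.352,.2388,.2027]);_,R=pose()
p=np.mean([pose()[0] for _ in range(3)]+[p],axis=0)
i=1+np.argmax(st[1:,4]); x,y,w,h=st[i,:4]; x+=255;y+=185
P=[.3531,.2381]
def outl(c,z0,z1,r):
    t=np.linspace(0,2*np.pi,60); Q=np.array([wproj([c[0]+r*np.cos(k),c[1]+r*np.sin(k),z],p,R) for z in (z0,z1) for k in t]); return np.r_[Q.min(0),Q.max(0)]
from scipy.optimize import least_squares
o=np.array([x,y,x+w-1,y+h-1]); f=least_squares(lambda c:outl(c,.036,.068,.01)-o,P,diff_step=1e-4)
print('bbox',o,'fit',f.x,f.fun); print('dowel',wbp(214/2.5+140,191/2.5+90,.05,p,R)[:2],np.hypot(*(f.x-wbp(214/2.5+140,191/2.5+90,.05,p,R)[:2])))
delta([*f.x,.042],-73.5)
E
```

```text
[[ 10   8  19  23 341]] [[273.91788856 204.29912023]]
bbox [265 193 283 215] fit [0.35003447 0.24040819] [-1.0529255  -1.79970684  1.05123748  1.70907678]
dowel [0.3730308  0.29957197] 0.06347584851049572
shift mm [160.8  -3.5   1.8] rx 0.003 tcp [0.353  0.2378 0.2028] yang -73.3
```

Request:
carry_out(
  series=[15,-2,1,0,0,0,35,-1.5,0.8,0,0,0,40,0,0,0,0,0,35,0,0,0,0,0,22,0,0,0,0,0,11,0,0,0,0,0,4,0,0,0,0,0,0,0,0,0,0,0],
)

```text
clock: 10.9
tool_pos: [0.3518, 0.2406, 0.0418]
tcp_rot: [-171.2, 90.0, 25.3]
contact_force: [0.4, 0.1, 0.5]
gripper_width: 0.601
```

Request:
carry_out(
  series=[0,0,0,0,0,0,0,0,0,0,0,0,0,0,0,0,0,0,0,0,0,0,0,0,0,0,0,0,0,0,0,0,0,0,0,0],
  grip=1,
  grip_force=30,
)

```text
clock: 11.65
tool_pos: [0.3516, 0.2409, 0.0416]
tcp_rot: [-153.2, 90.0, 43.4]
contact_force: [0.0, -0.5, 2.6]
gripper_width: 0.2
```

Request:
carry_out(
  series=[-10,0,0,0,0,0,-25,0,0,0,0,0,-35,0,0,0,0,0,-30,0,0,0,0,0,-10,0,0,0,0,0,0,0,0,0,0,0],
)

```text
clock: 12.4
tool_pos: [0.3516, 0.2407, 0.1517]
tcp_rot: [-164.6, 89.9, 31.9]
contact_force: [0.4, 0.8, -0.3]
gripper_width: 0.202
```

```bash
python3 - <<'E'
from h import *
p,R=pose(); a,d=save('wrist','w4.png'); print(p,monitor.state()['clock'],monitor.state()['gripper_width'])
for dz in (-2,0,2): print(dz,*[wproj(p+R@np.array([x/1e3,0,dz/1e3]),p,R).round(1) for x in (38.6,5.6,-26.4)])
a=a[180:400,180:380,::-1]; cv2.imwrite('pics/w4c.png',cv2.resize(a,None,fx=2.7,fy=2.7,interpolation=cv2.INTER_CUBIC))
delta([.6024,.0264,.13],-73.5)
E
```

```text
[0.3515517  0.24068376 0.15174408] 12.45 0.20939631187693267
-2 [277.1 233.2] [277.1 249.8] [277.  271.7]
0 [277.1 235.9] [277.1 252.9] [277.  275.2]
2 [277.1 238.6] [277.1 255.9] [277.  278.6]
shift mm [  21.1  276.7 -180. ] rx 0.001 tcp [0.3511 0.2404 0.1511] yang -73.5
```

View pics/w4c.png

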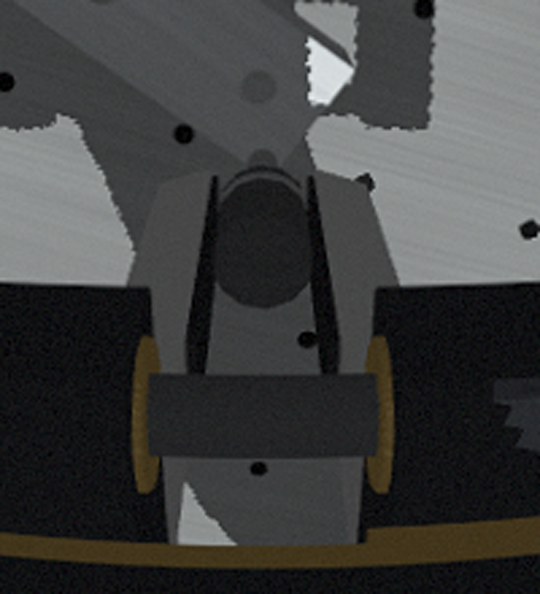

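The head's top disc is centred near (262,260) in the crop, so the pin sits about +1 mm along tool z and is centred in y. It is held upright. Next I'll carry it over the lever hole.

Request:
carry_out(
  series=[0,15,-10,0,0,0,0,30,-20,0,0,0,0,36,-23,0,0,0,0,36,-23,0,0,0,0,36,-23,0,0,0,0,36,-23,0,0,0,0,36,-23,0,0,0,0,30,-21,0,0,0,0,16,-11,0,0,0,0,6,-4,0,0,0],
)

```text
clock: 13.7
tool_pos: [0.6034, 0.0255, 0.1494]
tcp_rot: [-5.5, 89.8, -169.0]
contact_force: [-0.2, -0.3, -0.3]
gripper_width: 0.206
```

Request:
carry_out(
  series=[25,0,0,0,0,0,15,0,0,0,0,0,0,0,0,0,0,0],
)

```text
clock: 14.08
tool_pos: [0.602, 0.0273, 0.1098]
tcp_rot: [-15.8, 89.8, -179.2]
contact_force: [-0.4, -0.3, -0.8]
gripper_width: 0.205
```

```bash
python3 - <<'E'
from h import *
ps=[]
for i in range(4):
    a,d=imaging.get_image('wrist'); ps.append(monitor.state()['tool_pos'])
p=np.mean(ps,0);_,R=pose(); print(p,np.std(ps,0),R.round(3).tolist(),monitor.state()['clock'])
X=np.array([.6024,.0264,p[2]]); print('tool shift for axis (pin dz 1.2)',1e3*R.T@(X-p)-[0,0,1.2])
print('hole pred',(wproj([.6024,.0264,.048],p,R)-[180,130])*2.7,'tip',(wproj(p+R@[.0386,0,.0012],p,R)-[180,130])*2.7)
a=a[130:340,180:380,::-1]; cv2.imwrite('pics/w5c.png',cv2.resize(a,None,fx=2.7,fy=2.7,interpolation=cv2.INTER_CUBIC))
E
```

```text
[0.60383006 0.02712317 0.1116992 ] [4.87847822e-04 9.45881477e-05 5.24677575e-04] [[0.001, 0.285, -0.959], [0.0, -0.959, -0.285], [-1.0, 0.0, -0.001]] 14.275
tool shift for axis (pin dz 1.2) [-0.00205736  0.28548141  0.37688236]
hole pred [263.10677577 264.11983514] tip [262.12822884 290.26272125]
```

View pics/w5c.png

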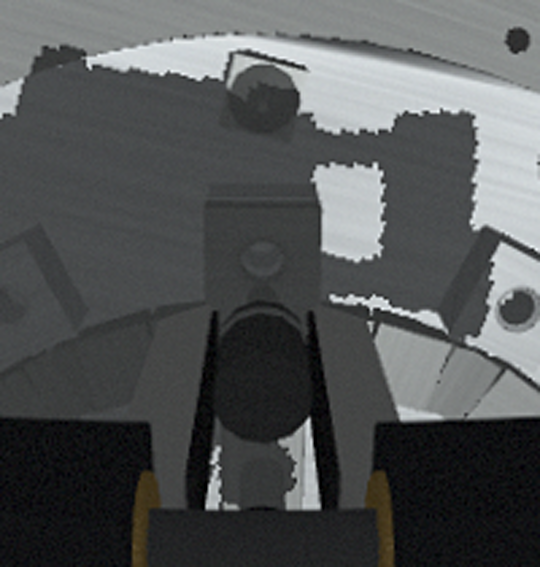

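The lever hole shows at (264,259), and the pin is in line with it in y. The radial offset is within about 1 mm. Now lowering gently.

Request:
carry_out(
  series=[10,0.3,0,0,0,0,10,0,0,0,0,0,6,0,0,0,0,0,4,0,0,0,0,0,4,0,0,0,0,0,0,0,0,0,0,0],
)

```text
clock: 15.02
tool_pos: [0.6037, 0.0264, 0.0772]
tcp_rot: [-8.2, 90.0, -171.7]
contact_force: [-1.3, 0.4, -0.4]
gripper_width: 0.206
```

Request:
carry_out(
  series=[3,0,0,0,0,0,3,0,0,0,0,0,0,0,0,0,0,0],
)

```text
clock: 15.4
tool_pos: [0.6037, 0.0264, 0.0712]
tcp_rot: [-12.4, 90.0, -175.9]
contact_force: [0.2, -0.1, -2.5]
gripper_width: 0.207
```

Request:
carry_out(
  series=[3,0,0,0,0,0,3,0,0,0,0,0,3,0,0,0,0,0,3,0,0,0,0,0,3,0,0,0,0,0,0,0,0,0,0,0],
)

```text
clock: 16.15
tool_pos: [0.6037, 0.0264, 0.0562]
tcp_rot: [-11.5, 90.0, -175.0]
contact_force: [-0.1, -0.4, -0.6]
gripper_width: 0.205
```

Request:
carry_out(
  series=[1,0,0,0,0,0,1,0,0,0,0,0,0,0,0,0,0,0],
)

```text
clock: 16.52
tool_pos: [0.6039, 0.0264, 0.0545]
tcp_rot: [-64.3, 90.0, 132.3]
contact_force: [-0.6, -0.1, -0.5]
gripper_width: 0.2
```

Request:
carry_out(
  series=[1,0,0,0,0,0,0.5,0,0,0,0,0,0,0,0,0,0,0],
)

```text
clock: 16.9
tool_pos: [0.6041, 0.0264, 0.0537]
tcp_rot: [162.1, 90.0, -1.4]
contact_force: [-0.9, -0.9, 5.2]
gripper_width: 0.206
```

Request:
carry_out(
  series=[0,0,0,0,0,0,0,0,0,0,0,0,0,0,0,0,0,0,0,0,0,0,0,0],
  grip=-0.2,
)

```text
clock: 17.4
tool_pos: [0.6039, 0.0264, 0.0529]
tcp_rot: [-19.3, 90.0, 177.3]
contact_force: [-0.5, 0.4, -0.5]
gripper_width: 0.581
```

Request:
carry_out(
  series=[-10,0,0,0,0,0,-30,0,0,0,0,0,-40,0,0,0,0,0,-40,0,0,0,0,0,-30,0,0,0,0,0,0,0,0,0,0,0],
)

```text
clock: 18.15
tool_pos: [0.6058, 0.0266, 0.2062]
tcp_rot: [168.1, 89.6, 4.7]
contact_force: [-0.1, 0.0, -0.0]
gripper_width: 0.601
```

```bash
python3 - <<'E'
from h import *
p,R=pose(); a,d=save('wrist','w6.png'); print(p,monitor.state()['clock'])
for z in (.048,.08): print(z,(wproj([.6024,.0264,z],p,R)-[140,90])*2.5)
u,v=wproj([.6024,.0264,.08],p,R).round().astype(int)
P=imaging.camera_params('wrist');T=P['tool_from_camera'];K=P['camera_matrix']
for V in range(v-14,v+9,3):
    q=np.array([u,V])-K[:2,2];r=np.hypot(*q);th=r/K[0,0];ray=np.r_[np.sin(th)*q/r,np.cos(th)]; c=ray/ray[2]*d[V,u]
    print(V,(p+R@(T[:3,:3]@c+T[:3,3])).round(4))
s('lock_pin','top') if save('top','top2.png') else 0
a=a[90:330,140:460,::-1]; cv2.imwrite('pics/w6c.png',cv2.resize(a,None,fx=2.5,fy=2.5,interpolation=cv2.INTER_CUBIC))
E
```

```text
[0.60577643 0.02660131 0.20616708] 18.2
0.048 [340.59367625 285.80266611]
0.08 [340.44524876 303.572443  ]
197 [0.6113 0.0293 0.0552]
200 [0.6113 0.0292 0.0705]
203 [0.6104 0.0289 0.0803]
206 [0.6072 0.028  0.0785]
209 [0.6049 0.0273 0.081 ]
212 [0.6018 0.0264 0.0801]
215 [0.599  0.0256 0.0803]
218 [0.5964 0.0248 0.0813]
top lock_pin [0.3611 0.2662 0.0387] 0.5
```

View pics/w6c.png

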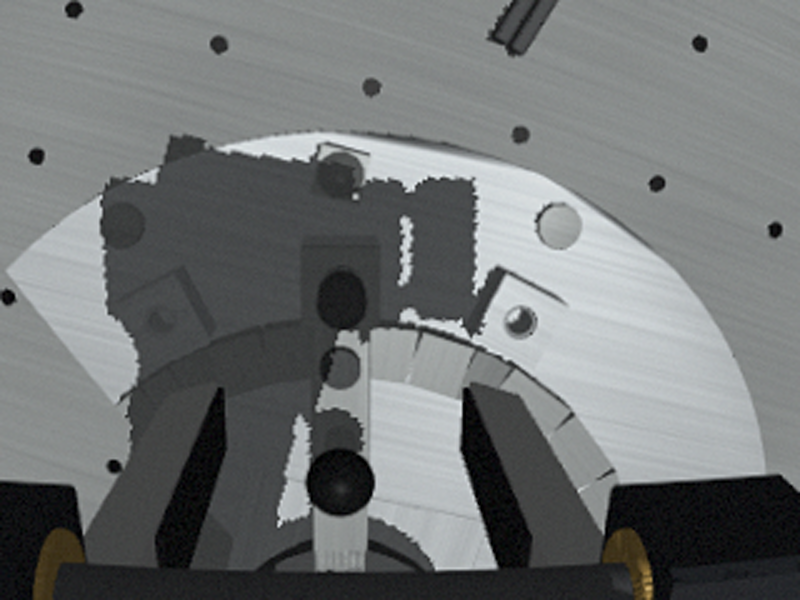

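The pin head at (342,300) stands over the lever hole. Its top measures 0.080 m, which is the fully home height, and ball, pin and post (342,170) are in line.

```bash
python3 -c "
from h import *
print(job.finish_job())"
```

```text
the job is handed in; nothing more can be done
None
```

The lever is in the middle notch, the one marked by the square pointed post, and the lock pin is fully down through it. I swung the lever by its ball to joint angle about 1.19 rad and let go. I then took the pin from its block, lowered it through the lever into the plate hole, released it and lifted clear. The job was handed in at about 18 s.

- **Lever:** the last wrist picture shows ball, pin and post in line. I did not read the plunger itself. I inferred that it had dropped in from the joint angle and the lever's position after release.
- **Pin:** the head top measured about 0.080 m, which is the height for fully home. About 5 N showed when the head met the lever, and almost nothing while the pin was going in.
- **Disagreement:** the network's "lock_pin" search in the top camera gave a point on the pin block (confidence 0.5). I took this as a false report, because the wrist picture and depth clearly show the pin in the lever.
- **Other things:** the arm touched nothing else that I could tell, but I did not check each object's position again at the end.

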